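Push the shoe-spray can up its sloped rest to the stop

ROBOT

A 6-joint arm with a two-finger parallel gripper is mounted at the origin on the work surface. World frame = base frame: x ahead of the robot, y to its left, z up, the work surface at z = 0. Lengths are in mm, angles in rad, forces in N, time in s.
With the tool pointing down it reaches from about 300 to 1000 mm from the base axis. Payload 5.1 kg.
Tool frame: the origin (TCP) lies at the very end of the fingers, on their centre line; the grasp point (between the pads) lies 19 mm behind it; z points along the fingers, y is the direction in which the jaws open and shut (so a half turn about z gives the same grasp; the last joint's range is limited). The gripper opens to 95 mm and grips with 3 to 60 N. Pads are 20 mm wide; open, the fingers measure 119 mm over their backs; the gripper's body (75 mm by 180 mm) begins 59 mm behind the grasp point.
Start: joints at [-1.3, 0.124, 1.65, -0, 1.367, -0.083], TCP at [225.169, -609.74, 175.156] pointing down, gripper open.
Joint ranges: [-2.61, 2.61], [-1.02, 2.33], [0.03, 2.71], [-1.35, 4.49], [0.32, 2.68], [-2.91, 2.91]. Speed limits (rad/s): [2.57, 2.57, 3.14, 3.14, 3.14, 3.14].

INTERFACE

Orientations are given as a 3x3 rotation matrix whose columns are the frame's x, y, z axes.
In Python, from plant import env gives the robot as it stands.
- The arm moves only by the tool carry_out, never from a script. Its argument "commands" is text: rows parted by semicolons, each of 7 numbers parted by spaces: the shift along the tool's x, y, z in mm, then the turn, a rotation vector about the tool's x, y, z in rad, then the opening in per cent of the stroke, from 0 (shut) to 100 (fully open). In form: tx ty tz wx wy wz claw; .... A call has 1 to 20 rows; each row is the pose to reach, as a shift and turn from the pose commanded when the call began, along the tool's axes at that moment; what a row does not reach only later rows make up. A row lasts 1/10 s, in which the tool goes at most 50 mm and 8.59 degrees, less where a joint would pass 70% of its speed; a pose out of reach is approached as far as the arm can. A call with a gripper value outside its range is refused whole. The fingers move at their own pace and stop on an object; "squeeze" is the grip in N (left out, the last holds). Time passes only in rows, so rows that repeat a pose let the fingers close. It gives the time, the measured TCP pose, the force and the opening at its end, in the units of the state.
- env.state(): the state, without advancing time (a new reading comes with each control period).
- env.get_image(name): name is "scene" or "top" or "wrist"; returns a dict with "color" (480x640x3 uint8, red, green, blue), "z_map" (480x640 float32, mm along the optical axis (not along the pixel's ray), 0 where there is no reading), "K" (3x3 intrinsics, pixels), "R" (3x3) and "t" (3): a world point X has camera coordinates R X + t; the wrist camera has in their place "hand_eye" (4x4, takes a point from camera to tool coordinates, whose origin is the TCP and whose axes are the flange's). Camera axes: x right, y down, z forward; pixel columns grow to the right and rows downward; lengths in mm; the calibration is good to about 2 mm. The wrist camera is an equidistant fisheye: a pixel r from the principal point sees the ray r / f radians off the axis. A picture is of the moment at which its call begins: read the wrist's pose just before it.
- env.job_done(): hands the job in, once; it reports no verdict.
Trained networks look in the newest picture that a camera, given by its name, has taken for a name from the list of things; names that differ only in an ending like _2 or _b are one class to them, and where a whole thing is asked for, a point or a joint stands for the part that bears it (a point fixed in the world has none). Each returns a list of dicts, best first, with "score" (0 to 1); they miss things now and then, are a little off and sometimes report something else, mostly with a low value. They report only what shows in the picture. A call takes as long as a camera call. They do not tell look-alikes from the thing itself.
- env.regions_of(target, camera): "mask" (480x640 bool, what is visible of it) and "location" ([row, column] in pixels, amid what is visible of it).
- env.tip_of(target, camera): "location" ([row, column] in pixels: a listed point, or the origin of a listed thing).
The state is a dict: "clock": time; "qpos": joint angles; "joint_vel": joint speeds; "tau": joint torques, N m; "tcp_pos": TCP position; "eef_rot": TCP orientation; "force": force on the tool from outside, world axes, zero at the start; "ft_torque": the same for the moment, N m; "gripper_width": opening from 0.0 (shut) to 1.0 (fully open).
Only numpy, scipy, OpenCV 4.12 (cv2) and the standard library are available. Lean on these libraries where they do the work, as an engineer would, in place of code of your own. Each camera call takes 0.05 s, during which the arm holds its last target.

TASK

With your fingertips, slowly push the blue spray can up the sloped wooden rest until it has dropped into the hollow at the top, lying against the stop rail. Keep your fingers behind it all the way up the slope so that it neither rolls back nor shoots ahead, and do not pick it up. Leave it lying there and do not disturb the tin, key jar, clog, shoehorn or brush.

Things in the scene. Friction and masses are not known exactly. Their poses are not given: they have to be found in the camera images.
- rest: Sloped wooden rest for a lying can, fixed, 280 mm long, 184 wide. Origin on the ledge, on its centre line; x points up the slope to the stop, y across, z up. In its frame (mm): front lip x -155 to -149, top z 16; flat landing to x -40, surface z 12; then the grey ramp. Side cheeks: inner faces y +-82, tops z 40, full length (x -155 to 125).
- ramp_foot (a point): Point on the rest's centre line where the flat landing ends and the ramp begins (rest frame x -40, z 12 mm). Axes as the rest.
- ramp_crest (a point): Point on the centre line at the top edge of the ramp (rest frame x 70, z 30 mm; slope about 9 degrees). Right behind it the floor drops 4 mm into the hollow: flat floor at z 26 from x 70 to the stop rail. Axes as the rest.
- seat (a point): Where the can's centre belongs: in the hollow, touching the stop rail (rest frame x 87, z 54 mm). The stop rail's face is 28 mm further on (x 115 to 125, top z 62). The can may lie up to 3 mm short of the stop; the crest keeps it from rolling out. Axes as the rest.
- can: Blue spray can with a yellow band and a white cap, a plain cylinder of 56 mm diameter and 150 mm length, about 0.3 kg, lying across the rest. Origin: its centre; y is the cylinder axis, along the rest's y to about 2 degrees at the start; x and z turn as it rolls. It starts on the flat landing and rolls back down if let go on the ramp. A push of 2 to 10 N moves it, rolling or sliding.
- tin: Polish tin with a red lid, 80 mm diameter, 29 mm high, standing on the ledge beside the rest (+y side). Origin: centre of its underside. Leave alone.
- keyjar: Glass key jar with cork lid, 78 mm diameter, 99 mm high, standing on the ledge beside the rest (-y side). Origin: centre of its underside. Leave alone.
- clog: Green plastic clog, 250 mm long (its x points to the toe), 94 mm wide, 74 mm high. Origin: centre of its underside. Leave alone.
- shoehorn: Steel shoehorn, 193 mm long (x), 34 mm wide, 4 mm thick, lying on a low round turntable (190 mm diameter, top 25 mm above the ledge). Origin: its underside, near mid-length. Leave alone.
- brush: Shoe brush, 150 mm long (x), 48 mm wide, 41 mm high, bristles down. Origin: centre of its underside. Leave alone.
There are look-alikes about, which are no part of the job. Of the things that look like the can, the largest one is meant.

How it is judged (in metres and radians):
On the way:
1. the can is part-way up the ramp, with the fingers on it (x of can in the frame of rest between 0 and 0.055 m and contact force between the fingers and can above 0.05 N).
At the end, for the whole second after the job is handed in: The can lies at rest in the hollow at the top: its axis 82 to 91 mm up the rest's x (87 is touching the stop), 51 to 57 mm above the ledge, square to the rest to within 0.06 rad (x of can in the frame of rest between 0.082 and 0.091 m and z of can in the frame of rest between 0.051 and 0.057 m and angle between the y axis of can and the y axis of rest, either way round below 0.06 rad and linear speed of can below 0.02 m/s and angular speed of can below 0.3 rad/s).
It fails at once if the can rolls or shoots along the ramp on its own: faster than 0.2 m/s with no finger touching it (x of can in the frame of rest between -0.035 and 0.062 m and contact force between the fingers and can below 0.02 N and linear speed of can above 0.2 m/s).
It fails at once if the can is lifted more than about 12 mm off the rest, or up-ended (z of can in the frame of rest above 0.072 m or (x of can in the frame of rest below 0.02 m and z of can in the frame of rest above 0.063 m) or (x of can in the frame of rest below -0.045 m and z of can in the frame of rest above 0.053 m) or angle between can's own y axis and vertical below 1.35 rad).
It fails at once if the tin, key jar, clog, shoehorn or brush is moved more than 15 mm (distance of any of tin, keyjar, clog, shoehorn, brush from where it was at the start of the episode above 0.015 m).
It also fails if it takes over 40 s, if anything falls off the work surface, if the arm or the gripper's body presses on something with over 40 N, if the wrist force passes 120 N, or if a joint passes its speed limit or range.

## Working session

There is one attempt and no reset: what is moved stays moved. The work goes in short steps, Python scripts to look and compute and a tool call to move; the robot and the scene stay as the last step left them, time stands still between calls to the robot, and variables do not carry over. Pictures are saved under pics/ and viewed, and the job is handed in when it is done.

Besides the shell and the picture viewer there is one more tool, called by a JSON object that holds its "name" and its "arguments". carry_out: Moves the arm, as the interface text tells. Its arguments: {"type":"object","properties":{"commands":{"type":"string"},"squeeze":{"type":"number"}},"required":["commands"]}

```bash
ls; mkdir -p pics; python3 - <<'E'
from plant import env
import cv2,json
s=env.state();print(s)
for c in("scene","top","wrist"):
    im=env.get_image(c);cv2.imwrite(f"pics/{c}0.png",im["color"][:,:,::-1])
    print(c,im["K"].tolist(),{k:im[k].tolist() for k in("R","t","hand_eye") if k in im})
E
```

```text
pics
{'clock': 0.0, 'qpos': array([-1.29960302e+00,  1.24493081e-01,  1.65163980e+00, -1.47619724e-05,
        1.36746796e+00, -8.26387461e-02]), 'joint_vel': array([-0.00131581,  0.00031786, -0.00036244,  0.00016047, -0.00048395,
        0.00061181]), 'tau': array([ 1.23811646e-03, -4.17606711e+01, -3.59931386e+01,  7.74910091e-02,
        4.91929043e-02, -1.65348674e-04]), 'tcp_pos': array([ 224.97819388, -609.07744388,  173.91510885]), 'eef_rot': array([[ 9.38050822e-01,  3.46497260e-01, -5.51885146e-04],
       [ 3.46497667e-01, -9.38048847e-01,  1.93091827e-03],
       [ 1.51362665e-04, -2.00252638e-03, -9.99997983e-01]]), 'force': array([-0.04588428,  0.78532885,  0.068468  ]), 'ft_torque': array([ 0.02626815, -0.02600756, -0.00822419]), 'gripper_width': 1.0027144632319565}
scene [[443.2135779638733, 0.0, 316.6979003670994], [0.0, 443.2135779638733, 243.70791229690548], [0.0, 0.0, 1.0]] {'R': [[0.8714130137273293, 0.4904583244450953, 0.00948638440941874], [0.36704108818685993, -0.6390598745899894, -0.6759314434701444], [-0.325453835573126, 0.5924973490839741, -0.736903448383303
[... 174 characters left out ...]
.0, 1.0]] {'R': [[0.018431755062399004, -0.9998021032269594, -0.007484970826147767], [-0.9870801699130896, -0.01700446248764959, -0.15932227220276676], [0.15916346493358996, 0.0103248553720947, -0.9871982520202714]], 't': [29.130387548515603, 517.7277666812021, 1419.7281648697344]}
wrist [[371.64829954431775, 0.0, 321.10695166114976], [0.0, 371.64829954431775, 236.81373089608388], [0.0, 0.0, 1.0]] {'hand_eye': [[0.0006626098637512791, -0.959057170969974, -0.28321176486727545, 81.79331695503669], [0.9999995316237253, 0.0008352807383930435, -0.0004889360037474177, 0.05464725449977337], [0.0007054789126193445, -0.2832113082437856, 0.9590572752356061, -209.25728106938692], [0.0, 0.0, 0.0, 1.0]]}
```

View pics/scene0.png

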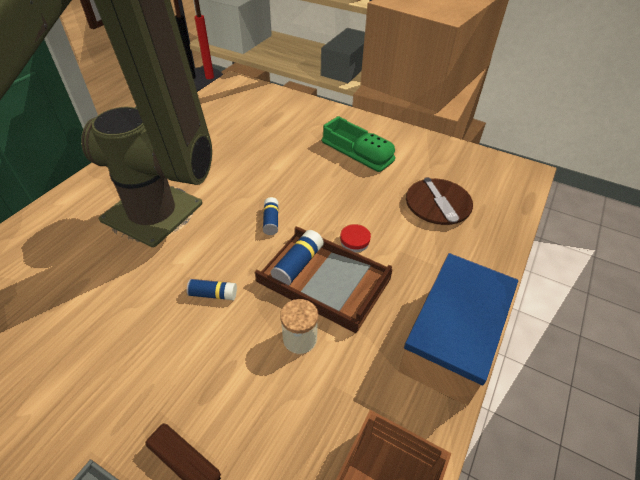

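View pics/top0.png

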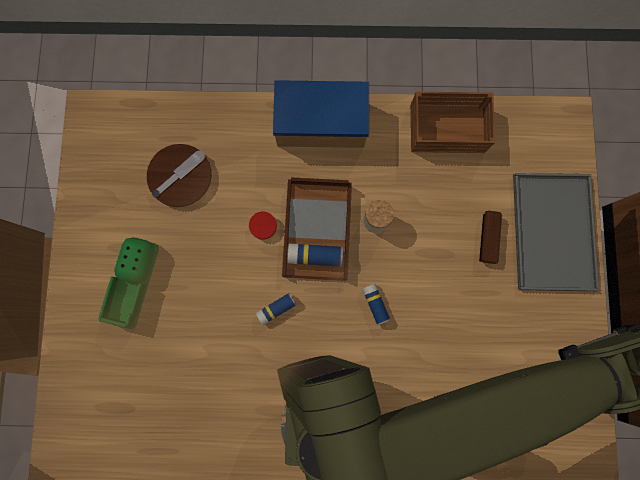

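```bash
python3 - <<'E'
from plant import env
for c in("scene","top"):
    env.get_image(c)
    for n in("rest","can","tin","keyjar","clog","brush","shoehorn"):
        for d in env.regions_of(n,c)[:4]: print(c,n,round(d["score"],2),d["location"],d["mask"].sum())
    for n in("rest","ramp_foot","ramp_crest","seat","can","tin","keyjar"):
        for d in env.tip_of(n,c)[:3]: print(c,"tip",n,round(d["score"],2),d["location"])
E
```

```text
scene rest 0.91 [282.4, 338.4] 6537
scene can 0.94 [288.5, 213.3] 838
scene can 0.7 [213.8, 269.7] 509
scene can 0.68 [258.2, 297.5] 1409
scene tin 0.69 [238.1, 354.9] 699
scene keyjar 0.73 [283.7, 338.5] 6398
scene keyjar 0.63 [327.3, 303.1] 1699
scene keyjar 0.39 [258.7, 298.6] 1298
scene clog 0.96 [142.6, 359.8] 2229
scene brush 0.93 [454.2, 180.0] 2179
scene shoehorn 0.64 [201.6, 441.1] 446
scene tip rest 0.92 [281.8, 334.1]
scene tip rest 0.27 [200.7, 438.6]
scene tip ramp_foot 0.64 [273.3, 316.1]
scene tip ramp_crest 0.66 [287.2, 351.8]
scene tip seat 0.71 [284.8, 362.7]
scene tip can 0.95 [290.5, 212.4]
scene tip can 0.74 [257.2, 299.9]
scene tip can 0.68 [214.3, 269.0]
scene tip tin 0.83 [242.5, 354.8]
scene tip tin 0.42 [200.1, 439.6]
scene tip keyjar 0.83 [339.2, 303.0]
top rest 0.77 [218.3, 315.6] 5377
top can 0.64 [254.0, 313.3] 1086
top can 0.56 [307.6, 278.7] 582
top can 0.56 [303.5, 375.2] 552
top can 0.28 [221.2, 320.7] 5246
top tin 0.64 [228.5, 260.5] 635
top keyjar 0.67 [215.5, 378.5] 785
top clog 0.96 [282.7, 127.7] 3397
top brush 0.61 [239.1, 492.0] 988
top shoehorn 0.88 [169.1, 183.3] 574
top tip rest 0.64 [225.1, 318.6]
top tip rest 0.4 [238.1, 318.6]
top tip ramp_foot 0.75 [237.8, 319.4]
top tip ramp_crest 0.97 [200.1, 320.5]
top tip seat 0.9 [191.2, 316.5]
top tip can 0.74 [252.9, 310.4]
top tip can 0.74 [305.7, 280.8]
top tip can 0.74 [301.8, 374.0]
top tip tin 0.72 [228.4, 259.6]
top tip tin 0.4 [219.4, 376.7]
top tip keyjar 0.65 [220.2, 375.5]
```

```bash
cat > h.py <<'E'
from plant import env
import numpy as np,cv2
def cloud(c):
    im=env.get_image(c);z=im["z_map"].astype(float);K=im["K"]
    v,u=np.mgrid[:480,:640];p=np.stack([(u-K[0,2])/K[0,0]*z,(v-K[1,2])/K[1,1]*z,z],-1)
    return im,(p-im["t"])@im["R"],z>0
def ray(im,rc,zw):
    K,R,t=im["K"],im["R"],im["t"];d=R.T@np.array([(rc[1]-K[0,2])/K[0,0],(rc[0]-K[1,2])/K[1,1],1]);o=-R.T@t
    return o+d*(zw-o[2])/d[2]
E
python3 - <<'E'
from h import *
for c in("top","scene"):
    im,P,ok=cloud(c)
    for n,z in(("rest",0),("ramp_foot",12),("ramp_crest",30),("seat",54),("tin",0),("keyjar",0)):
        for d in env.tip_of(n,c)[:1]: print(c,n,ray(im,d["location"],z).round(1))
    for n,z in (("can",40),):
        for d in env.tip_of(n,c)[:3]: print(c,n,ray(im,d["location"],z).round(1))
    tab=P[...,2][ok&(P[...,0]>200)&(abs(P[...,1])<250)];h,e=np.histogram(tab,bins=np.arange(-10,80,2));print(dict(zip(e[:-1],h)))
    m=env.regions_of("rest",c)[0]["mask"]; m=cv2.dilate(m.astype(np.uint8),np.ones((9,9)))>0
    S=P[m&ok]
    w=S[(S[:,2]>34)&(S[:,2]<46)];print("wall pts",len(w),cv2.minAreaRect(w[:,:2].astype(np.float32)))
    w=S[(S[:,2]>56)&(S[:,2]<68)];print("stop pts",len(w),cv2.minAreaRect(w[:,:2].astype(np.float32)),w.mean(0))
E
```

```text
top rest [558.1  27.8   0. ]
top ramp_foot [512.8  28.5  12. ]
top ramp_crest [631.8  25.9  30. ]
top seat [646.8  22.8  54. ]
top tin [545.2 194.    0. ]
top keyjar [631.   13.8   0. ]
top can [468.7  34.7  40. ]
top can [ 332.8 -139.8   40. ]
top can [315.7 130.9  40. ]
{np.int64(-10): np.int64(130), np.int64(-8): np.int64(680), np.int64(-6): np.int64(1985), np.int64(-4): np.int64(4306), np.int64(-2): np.int64(6665), np.int64(0): np.int64(6959), np.int64(2): np.int64(5252), np.int64(4): np.int64(2751), np.int64(6): np.int64(1048), np.int64(8): np.int64(488), np.int64(10): np.int64(380), np.int64(12): np.int64(464), np.int64(14): np.int64(461), np.int64(16): np.int64(375), np.int64(18): np.int64(342), np.int64(20): np.int64(359), np.int64(22): np.int64(440), np.int64(24): np.int64(518), np.int64(26): np.int64(628), np.int64(28): np.int64(557), np.int64(30): np.int64(424), np.int64(32): np.int64(306), np.int64(34): np.int64(299), np.int64(36): np.int64(342), np.int64(38): np.int64(365), np.int64(40): np.int64(373), np.int64(42): np.int64(258), np.int64(44): np.int64(162), np.int64(46
[... 1847 characters left out ...]
np.int64(48): np.int64(120), np.int64(50): np.int64(110), np.int64(52): np.int64(143), np.int64(54): np.int64(139), np.int64(56): np.int64(164), np.int64(58): np.int64(258), np.int64(60): np.int64(270), np.int64(62): np.int64(269), np.int64(64): np.int64(279), np.int64(66): np.int64(204), np.int64(68): np.int64(86), np.int64(70): np.int64(61), np.int64(72): np.int64(50), np.int64(74): np.int64(60), np.int64(76): np.int64(69)}
wall pts 1066 ((542.3307495117188, 22.741065979003906), (186.9510955810547, 280.01239013671875), 88.1268539428711)
stop pts 537 ((563.1925659179688, 24.246788024902344), (165.28414916992188, 238.7622833251953), 87.23007202148438) [567.04190362  17.12771981  61.43154511]
```

{"name": "carry_out", "arguments": {"commands": "25 -33 0 0 0 0.024 100;51 -66 0 0 0 0.049 100;76 -100 0 0 0 0.073 100;102 -133 0 0 0 0.097 100;127 -166 0 0 0 0.122 100;152 -199 0 0 0 0.146 100;178 -232 0 0 0 0.17 100;203 -266 0 0 0 0.195 100;228 -299 0 0 0 0.219 100;254 -332 0 0 0 0.243 100;279 -365 0 0 0 0.267 100;305 -398 0 0 0 0.292 100;330 -431 0 0 0 0.316 100;355 -465 0 0 0 0.34 100;381 -498 0 0 0 0.365 100;406 -531 0 0 0 0.389 100;406 -531 0 0 0 0.389 100;406 -531 0 0 0 0.389 100;406 -531 0 0 0 0.389 100"}}

```text
clock: 4.45
tcp_pos: [421.9, 28.3, 175.1]
eef_rot: [[0.999, -0.036, -0.0], [-0.036, -0.999, -0.0], [-0.0, 0.0, -1.0]]
force: [-0.1, 0.3, 0.2]
gripper_width: 1.0
```

```bash
python3 - <<'E'
from h import *
s=env.state();print(s["clock"],s["tcp_pos"],s["eef_rot"].round(4),s["qpos"].round(2),s["force"])
o=np.array([557.,24.]);a=np.deg2rad(-2);ux=np.array([np.cos(a),np.sin(a)]);uy=np.array([-ux[1],ux[0]])
im,P,ok=cloud("scene")
cv2.imwrite("pics/s1.png",im["color"][:,:,::-1])
for d in env.regions_of("can","scene")[:3]:
    m=d["mask"]&ok; Q=P[m]; x=(Q[:,:2]-o)@ux;y=(Q[:,:2]-o)@uy
    print(d["score"],d["location"],"x",np.percentile(x,[2,50,98]).round(1),"y",np.percentile(y,[2,98]).round(1),"z98",np.percentile(Q[:,2],98))
    if abs(x.mean()+88)<30:
        from scipy.optimize import least_squares
        f=lambda p:np.hypot((x-p[0]-p[1]*y)/np.sqrt(1+p[1]**2),Q[:,2]-p[2])-28
        r=least_squares(f,[-88,0,40],loss="soft_l1");print("fit",r.x,np.std(f(r.x)))
im=env.get_image("wrist");cv2.imwrite("pics/w1.png",im["color"][:,:,::-1])
E
```

```text
4.45 [421.88089906  28.29690784 175.14765315] [[ 9.994e-01 -3.590e-02 -1.000e-04]
 [-3.590e-02 -9.994e-01 -4.000e-04]
 [-1.000e-04  4.000e-04 -1.000e+00]] [-0.06 -0.41  2.13 -0.    1.43  1.55] [-0.07856813  0.26709487  0.237144  ]
0.67 [217.0, 268.3] x [-271.9 -230.7 -202.6] y [ 47. 147.] z98 41.14441374861795
0.56 [258.3, 298.1] x [-114.1  -80.9  -62.9] y [-75.8  70.7] z98 67.9389025008252
fit [-9.14751421e+01  1.09269132e-02  3.80601084e+01] 4.62391977050755
0.55 [288.8, 212.7] x [-263.  -211.9 -164.8] y [-214.7 -148.9] z98 40.83664251848649
```

View pics/s1.png

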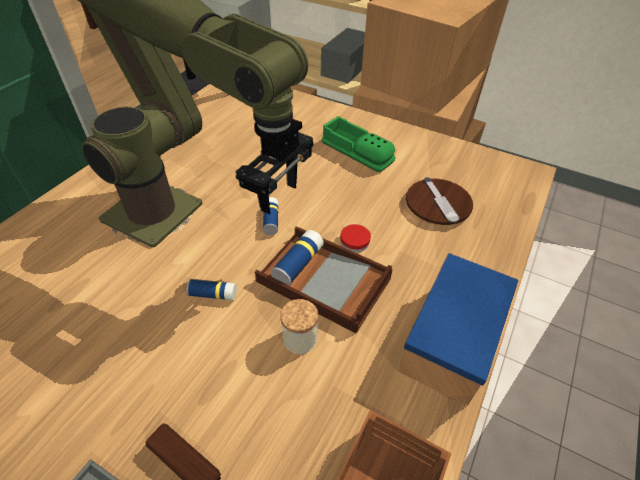

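View pics/w1.png

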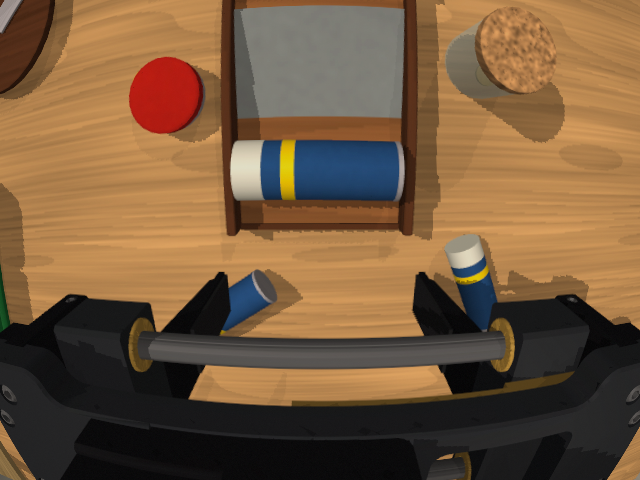

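```bash
cat >> h.py <<'E'
from scipy.optimize import least_squares
O=np.array([557.,24.]);A=np.deg2rad(-2);UX=np.array([np.cos(A),np.sin(A)]);UY=np.array([-UX[1],UX[0]])
def wcloud():
    s=env.state();im=env.get_image("wrist");K=im["K"];v,u=np.mgrid[:480,:640]
    a=(u-K[0,2])/K[0,0];b=(v-K[1,2])/K[1,1];th=np.hypot(a,b)+1e-9;k=np.tan(th)/th;z=im["z_map"].astype(float)
    p=np.stack([a*k*z,b*k*z,z],-1);H=im["hand_eye"];p=p@H[:3,:3].T+H[:3,3]
    return im,p@s["eef_rot"].T+s["tcp_pos"],(z>0)&(th<1.3)
def rf(P): return np.concatenate([((P[...,:2]-O)@UX)[...,None],((P[...,:2]-O)@UY)[...,None],P[...,2:]],-1)
E
python3 - <<'E'
from h import *
im,P,ok=wcloud();Q=rf(P)
for d in env.regions_of("can","wrist")[:4]:
    m=cv2.erode(d["mask"].astype(np.uint8),np.ones((5,5)))>0
    q=Q[m&ok];print("can",d["score"],d["location"],np.percentile(q,[2,98],axis=0).round(1).tolist())
    if d["mask"].sum()>5000 and q[:,2].max()<90:
        f=lambda p:np.hypot(q[:,0]-p[0]-p[1]*q[:,1],q[:,2]-p[2])-28
        r=least_squares(f,[-88,0,40],loss="soft_l1");print("fit",r.x,f(r.x).std())
S=Q[ok]
w=S[(abs(S[:,2]-40)<6)&(abs(abs(S[:,1])-87)<15)&(S[:,0]>-175)&(S[:,0]<60)]
for sg in(1,-1):
    q=w[w[:,1]*sg>0];print("wall",sg,len(q),np.percentile(q,[1,50,99],axis=0).round(1).tolist(),np.polyfit(q[:,0],q[:,1],1))
g=S[(abs(S[:,1])<60)]
for x in range(-165,100,10):
    q=g[abs(g[:,0]-x)<3];print(x,len(q),np.median(q[:,2]).round(1) if len(q) else None,end="; ")
E
```

```text
can 0.96 [295.9, 250.6] [[-252.9, 53.3, 12.8], [-202.6, 98.6, 40.8]]
can 0.84 [273.8, 473.2] [[-254.6, -187.3, 14.0], [-163.5, -139.0, 40.8]]
can 0.62 [170.2, 318.8] [[-113.0, -66.8, 50.7], [-64.5, 73.7, 68.5]]
fit [-9.02173824e+01  1.03925802e-02  3.95037557e+01] 0.683206545164273
wall 1 2248 [[-151.1, 83.5, 34.6], [-40.4, 88.2, 39.5], [57.9, 93.6, 41.4]] [-1.94844137e-03  8.81774129e+01]
wall -1 2393 [[-150.7, -89.9, 34.7], [-45.9, -84.1, 39.3], [57.6, -79.6, 41.3]] [-2.07901277e-04 -8.42653342e+01]
-165 589 -0.4; -155 1237 307.7; -145 1495 234.8; -135 1908 238.9; -125 3347 256.9; -115 5062 319.0; -105 27338 326.7; -95 1024 67.1; -85 967 67.0; -75 970 63.0; -65 1023 51.0; -55 717 11.7; -45 717 11.7; -35 719 12.4; -25 725 14.0; -15 743 15.7; -5 740 17.3; 5 753 18.8; 15 757 20.6; 25 754 22.2; 35 746 23.8; 45 757 25.4; 55 751 27.1; 65 744 28.7; 75 666 25.6; 85 0 None; 95 0 None;
```

{"name": "carry_out", "arguments": {"commands": "-3 -2 25 0 0 0 100;-3 -2 55 0 0 0 100;-3 -2 85 0 0 0 100;-3 -2 110 0 0 0 100;-3 -2 130 0 0 0 100;-3 -2 140 0 0 0 100;-3 -2 147 0 0 0 100;-3 -2 147 0 0 0 100;-3 -2 147 0 0 0 100"}}

```text
clock: 5.6
tcp_pos: [420.0, 31.0, 29.1]
eef_rot: [[0.999, -0.035, 0.002], [-0.035, -0.999, -0.0], [0.002, 0.0, -1.0]]
force: [0.6, -0.2, 0.1]
gripper_width: 0.999
```

```bash
python3 - <<'E'
from h import *
s=env.state();print(s["clock"],s["tcp_pos"],rf(s["tcp_pos"][None]),s["force"])
im,P,ok=wcloud();cv2.imwrite("pics/w2.png",im["color"][:,:,::-1])
E
```

```text
5.6 [419.98199438  30.98594219  29.12812682] [[-137.17834382    2.1998271    29.12812682]] [ 0.5977381  -0.24549415  0.05190087]
```

View pics/w2.png

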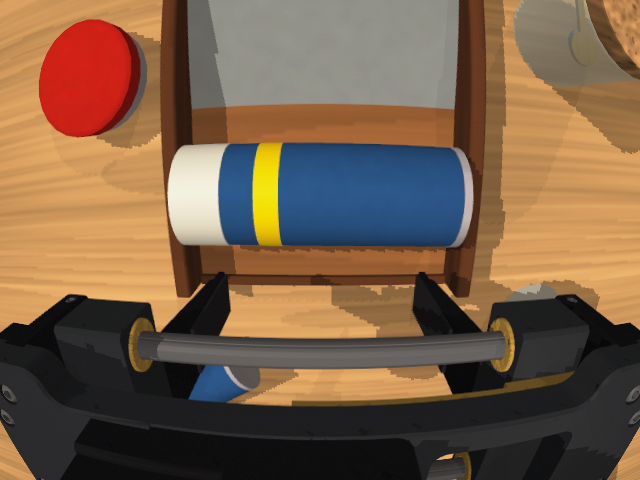

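{"name": "carry_out", "arguments": {"commands": "2 0 0 0 0 0 100;4 0 0 0 0 0 100;6 0 0 0 0 0 100;8 0 0 0 0 0 100;10 0 0 0 0 0 100;12 0 0 0 0 0 100;14 0 0 0 0 0 100;16 0 0 0 0 0 100;18 0 0 0 0 0 100;20 0 0 0 0 0 100;22 0 0 0 0 0 100;24 0 0 0 0 0 100;26 0 0 0 0 0 100;28 0 0 0 0 0 100;30 0 0 0 0 0 100;32 0 0 0 0 0 100;34 0 0 0 0 0 100;36 0 0 0 0 0 100;38 0 0 0 0 0 100;40 0 0 0 0 0 100"}}

```text
clock: 7.65
tcp_pos: [459.7, 29.6, 28.6]
eef_rot: [[0.999, -0.035, 0.001], [-0.035, -0.999, -0.0], [0.001, 0.0, -1.0]]
force: [-0.0, -0.5, 3.4]
gripper_width: 1.0
```

```bash
cat >> h.py <<'E'
def look(n):
    s=env.state();t=rf(s["tcp_pos"][None])[0];print("t",s["clock"],"tcp rest",t.round(1),"F",s["force"].round(2))
    im,P,ok=wcloud();cv2.imwrite(f"pics/{n}.png",im["color"][:,:,::-1]);Q=rf(P)
    for d in env.regions_of("can","wrist")[:4]:
        m=cv2.erode(d["mask"].astype(np.uint8),np.ones((5,5)))>0
        q=Q[m&ok]; q=q[(abs(q[:,1]-2)<80)&(q[:,2]<100)&(q[:,0]>-120)]
        if len(q)<1500: continue
        f=lambda p:np.hypot(q[:,0]-p[0]-p[1]*(q[:,1]-3),q[:,2]-p[2])-28
        r=least_squares(f,[t[0]+38,0,40],loss="soft_l1");print("can x,yaw,z (true x about 2.5 less)",r.x.round(3),f(r.x).std().round(2),"gap to finger",(r.x[0]-38-t[0]).round(1))
E
python3 -c "
from h import *
look('w3')"
```

```text
t 7.65 tcp rest [-97.4   2.2  28.6] F [-0.02 -0.5   3.38]
can x,yaw,z (true x about 2.5 less) [-8.4306e+01  1.3000e-02  3.9538e+01] 0.59 gap to finger -24.9
```

View pics/w3.png

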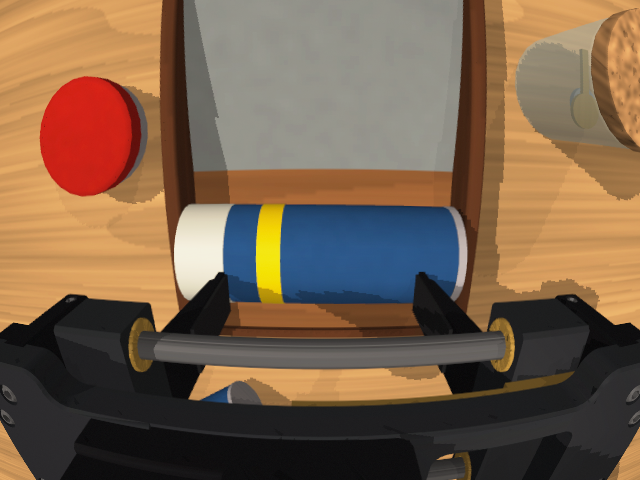

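```bash
python3 -c "
from h import *
im,P,ok=wcloud();Q=rf(P)
for rc in((277,226),(280,222),(290,215),(277,418),(285,424),(300,320),(260,320),(215,320),(320,195)): print(rc,im['color'][rc],im['z_map'][rc],Q[rc].round(1))
im,P,ok=cloud('scene');cv2.imwrite('pics/s3.png',cv2.resize(im['color'][180:340,200:420,::-1],(770,560),interpolation=cv2.INTER_CUBIC))
Q=rf(P)
for d in env.regions_of('can','scene')[:3]:
    q=Q[d['mask']&ok];print(d['location'],np.percentile(q,[2,50,98],axis=0).round(1).tolist())
print(env.state()['force'])
"
```

```text
(277, 226) [21 21 22] 180.45302 [-86.1  50.3  70.5]
(280, 222) [25 24 23] 174.62126 [-85.3  50.8  76.3]
(290, 215) [26 25 25] 165.84512 [-86.4  51.9  85.8]
(277, 418) [27 25 26] 178.52437 [-85.4 -44.9  72.2]
(285, 424) [25 24 23] 168.68349 [-85.2 -45.3  82.4]
(300, 320) [27 51 81] 195.47536 [-103.3    3.5   59.9]
(260, 320) [ 44  87 137] 182.19334 [-78.3   3.4  66.3]
(215, 320) [ 35  71 112] 190.78477 [-59.1   3.5  51.7]
(320, 195) [15 15 16] 136.07216 [-85.3  51.8 116.5]
[289.9, 212.9] [[-261.3, -212.6, 1.7], [-211.6, -183.3, 34.1], [-164.4, -144.1, 40.6]]
[210.0, 266.8] [[-283.5, 58.2, 24.5], [-249.0, 106.1, 35.9], [-223.2, 144.3, 40.1]]
[259.0, 302.6] [[-108.0, -76.0, 28.4], [-74.3, -16.1, 59.8], [-57.4, 70.2, 68.1]]
[-0.86268488 -1.29780575  2.97166993]
```

View pics/s3.png

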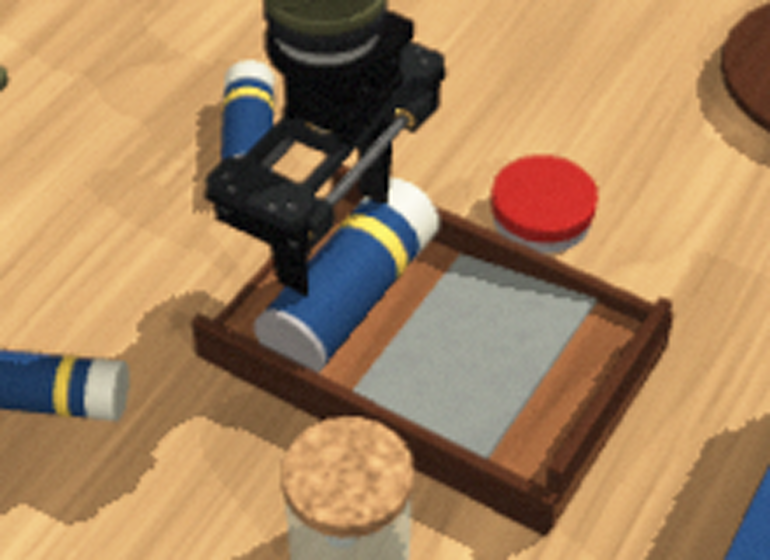

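{"name": "carry_out", "arguments": {"commands": "0 0 -10 0 0 0 100;0 0 -30 0 0 0 100;0 0 -50 0 0 0 100;0 0 -50 0 0 0 100"}}

```text
clock: 8.3
tcp_pos: [461.1, 29.8, 81.1]
eef_rot: [[0.999, -0.035, 0.005], [-0.035, -0.999, 0.0], [0.005, -0.0, -1.0]]
force: [-0.3, 0.4, 0.0]
gripper_width: 0.997
```

```bash
python3 -c "
from h import *
look('w4')
s=env.state()
im,P,ok=wcloud();T=(P-s['tcp_pos'])@s['eef_rot']
dark=(im['color'].max(-1)<60)
for c in (228,226,222,215,205,195,180):
    for r in range(264,400,4):
        if ok[r,c] and abs(abs(T[r,c,1])-53)<12: print(c,r,im['color'][r,c],T[r,c].round(1));break
m=ok&dark&(T[...,2]<10)&(T[...,2]>-80)&(abs(abs(T[...,1])-53)<12)&(abs(T[...,0])<30)
q=T[m];print(len(q));
for z in range(-80,10,10):
    w=q[(q[:,2]>=z)&(q[:,2]<z+10)]
    if len(w):print(z,len(w),np.percentile(w,[2,98],axis=0).round(1).tolist())
im,P,ok=cloud('scene');cv2.imwrite('pics/s4.png',cv2.resize(im['color'][150:310,200:420,::-1],(770,560),interpolation=cv2.INTER_CUBIC))
T=(P-s['tcp_pos'])@s['eef_rot']
m=ok&(T[...,2]<15)&(T[...,2]>-100)&(abs(T[...,1])<75)&(abs(T[...,0])<25)
q=T[m];print(len(q))
for z in range(-100,20,8):
    w=q[(q[:,2]>=z)&(q[:,2]<z+8)]
    if len(w):print(z,len(w),np.percentile(w,[2,98],axis=0).round(1).tolist())
"
```

```text
t 8.3 tcp rest [-96.    2.4  81.1] F [-0.26  0.44  0.04]
can x,yaw,z (true x about 2.5 less) [-8.5939e+01  1.1000e-02  3.9546e+01] 0.61 gap to finger -27.9
228 264 [197 187 165] [ -3.8 -62.4  16.3]
226 264 [197 187 164] [ -3.2 -63.3  14.8]
222 272 [13 11 13] [ 13.7 -50.1 -41.4]
215 280 [14 14 15] [ 13.6 -51.  -51.3]
205 288 [13 13 14] [ 13.1 -53.6 -59.7]
195 296 [38 28 20] [ 13.7 -55.2 -69.8]
180 312 [13 12 14] [ 13.5 -56.9 -84.5]
3063
-80 896 [[-2.7, -55.6, -79.7], [13.8, 54.7, -70.2]]
-70 875 [[-7.2, -54.4, -69.8], [13.8, 53.3, -60.2]]
-60 716 [[-7.5, -53.6, -59.9], [13.7, 52.4, -50.3]]
-50 544 [[-7.3, -51.9, -49.8], [13.5, 50.9, -40.3]]
-40 32 [[-6.9, -51.9, -39.9], [13.1, 51.0, -38.3]]
708
-100 14 [[-6.8, -54.3, -97.6], [12.0, -43.6, -92.2]]
-92 20 [[-10.7, -55.3, -91.4], [11.7, 62.2, -84.2]]
-84 36 [[-10.8, -51.7, -83.5], [12.2, 61.3, -76.5]]
-76 36 [[-10.9, -48.8, -75.7], [12.4, 60.1, -68.4]]
-68 41 [[-10.0, -49.3, -67.3], [12.2, 59.6, -60.3]]
-60 45 [[-9.4, -50.1, -59.8], [12.3, 58.4, -52.1]]
-52 35 [[-12.1, -52.0, -51.6], [11.7, 57.5, -44.2]]
-44 30 [[-10.1, -48.0, -43.4], [10.7, 55.1, -36.8]]
4 168 [[2.8, -67.7, 8.4], [21.9, 73.4, 12.0]]
12 283 [[-2.5, -71.9, 12.1], [24.4, 71.4, 14.9]]
```

View pics/s4.png

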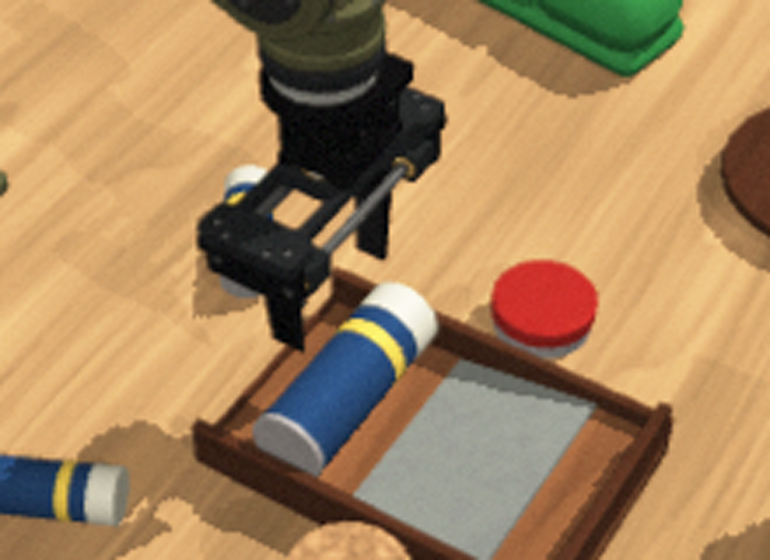

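```bash
python3 -c "
from h import *
s=env.state()
im,P,ok=cloud('scene');T=(P-s['tcp_pos'])@s['eef_rot']
m=ok&(T[...,2]<15)&(T[...,2]>-200)&(abs(T[...,1])<110)&(abs(T[...,0])<60)
q=T[m]
for z in range(-180,-30,6):
    w=q[(q[:,2]>=z)&(q[:,2]<z+6)]
    if len(w):print(z,len(w),np.percentile(w,[2,98],axis=0).round(1).tolist())
im,P,ok=wcloud();T=(P-s['tcp_pos'])@s['eef_rot']
for rc in((348,320),(330,90),(345,142),(410,320),(350,500),(330,550)):print(rc,T[rc].round(1))
"
```

```text
-180 67 [[-17.1, -45.2, -179.6], [26.9, 19.6, -174.2]]
-174 82 [[-21.0, -43.9, -173.9], [27.0, 20.3, -168.1]]
-168 80 [[-20.4, -45.5, -167.6], [27.2, 19.6, -162.2]]
-162 680 [[-29.2, -83.2, -161.2], [34.4, 92.1, -156.2]]
-156 211 [[-25.5, -81.1, -155.9], [35.7, 93.0, -150.1]]
-150 79 [[-29.6, -82.1, -149.9], [35.9, 92.4, -144.1]]
-144 119 [[-29.9, -74.9, -143.8], [35.7, 90.9, -138.1]]
-138 162 [[-28.0, -74.8, -137.8], [36.0, 84.8, -132.1]]
-132 149 [[-25.4, -73.0, -131.8], [36.2, 85.3, -126.2]]
-126 91 [[-30.0, -71.7, -125.9], [35.9, 85.6, -120.3]]
-120 44 [[-31.5, -78.4, -119.7], [34.9, 84.9, -114.8]]
-114 7 [[3.0, -48.4, -112.9], [10.7, -45.8, -108.7]]
-108 4 [[0.5, -48.8, -106.5], [6.5, -46.1, -102.1]]
-102 7 [[-4.1, -48.9, -100.5], [2.3, -45.3, -96.3]]
-96 13 [[-7.3, -55.5, -95.5], [12.2, -44.9, -90.1]]
-90 16 [[-8.4, -55.1, -89.1], [12.8, 61.9, -84.3]]
-84 24 [[-10.5, -51.0, -83.6], [12.3, 60.6, -78.7]]
-78 30 [[-9.3, -52.5, -77.9], [13.1, 60.2, -72.1]]
-72 28 [[-8.2, -47.2, -71.6], [12.3, 59.4, -66.6]]
-66 33 [[-9.8, -52.2, -65.8], [12.8, 59.4, -60.5]]
-60 31 [[-9.4, -49.7, -59.9], [13.0, 58.2, -54.4]]
-54 33 [[-9.7, -50.8, -53.9], [12.3, 57.5, -48.1]]
-48 28 [[-11.5, -48.4, -47.6], [12.1, 56.3, -42.1]]
-42 19 [[-11.4, -47.7, -41.8], [12.4, 55.1, -37.9]]
(348, 320) [  30.5   -0.9 -132.2]
(330, 90) [  36.1  -59.6 -139. ]
(345, 142) [  29.6  -47.7 -133.6]
(410, 320) [  26.7   -0.8 -150.5]
(350, 500) [  29.2   45.8 -135.1]
(330, 550) [  36.7   57.  -139.7]
```

{"name": "carry_out", "arguments": {"commands": "-15 0 0 0 0 0 100;-30 0 0 0 0 0 100;-40 0 0 0 0 0 100;-40 0 0 0 0 0 100;-40 0 20 0 0 0 100;-40 0 40 0 0 0 100;-40 0 60 0 0 0 100;-40 0 75 0 0 0 100;-40 0 82 0 0 0 100;-40 0 88 0 0 0 100;-40 0 88 0 0 0 100;-40 0 88 0 0 0 100"}}

```text
clock: 9.8
tcp_pos: [419.8, 31.1, -9.3]
eef_rot: [[0.999, -0.035, 0.001], [-0.035, -0.999, -0.0], [0.001, 0.0, -1.0]]
force: [0.2, -0.9, -0.1]
gripper_width: 0.999
```

```bash
python3 -c "
from h import *
look('w5')
im=env.get_image('scene');cv2.imwrite('pics/s5.png',cv2.resize(im['color'][180:340,200:420,::-1],(770,560),interpolation=cv2.INTER_CUBIC))
"
```

```text
t 9.8 tcp rest [-137.4    2.3   -9.3] F [ 0.17 -0.94 -0.06]
can x,yaw,z (true x about 2.5 less) [-8.5889e+01  1.1000e-02  3.9493e+01] 0.58 gap to finger 13.5
```

View pics/w5.png

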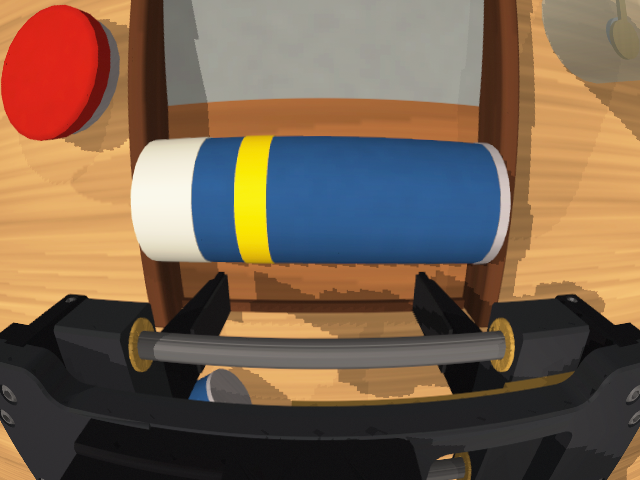

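View pics/s5.png

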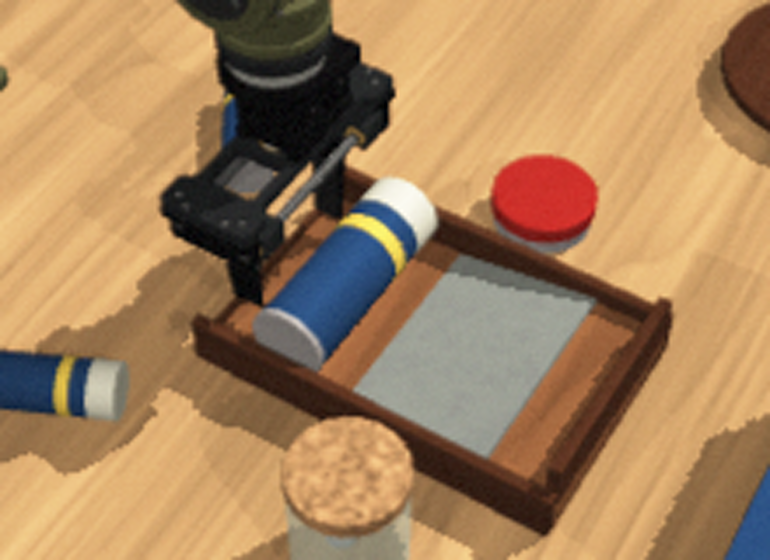

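{"name": "carry_out", "arguments": {"commands": "2 0 0 0 0 0 100;4 0 0 0 0 0 100;6 0 0 0 0 0 100;8 0 0 0 0 0 100;10 0 0 0 0 0 100;12 0 0 0 0 0 100;14 0 0 0 0 0 100;16 0 0 0 0 0 100;18 0 0 0 0 0 100;20 0 0 0 0 0 100;22 0 0 0 0 0 100;24 0 0 0 0 0 100;26 0 0 0 0 0 100;28 0 0 0 0 0 100;30 0 0 0 0 0 100;32 0 0 0 0 0 100"}}

```text
clock: 11.55
tcp_pos: [451.3, 30.0, -9.8]
eef_rot: [[0.999, -0.035, 0.0], [-0.035, -0.999, 0.0], [0.0, -0.0, -1.0]]
force: [-0.3, -0.4, 0.2]
gripper_width: 1.001
```

```bash
python3 -c "
from h import *
look('w6')"
```

```text
t 11.55 tcp rest [-105.8    2.3   -9.8] F [-0.33 -0.38  0.16]
can x,yaw,z (true x about 2.5 less) [-6.4216e+01  1.0000e-02  3.9546e+01] 0.58 gap to finger 3.6
```

View pics/w6.png

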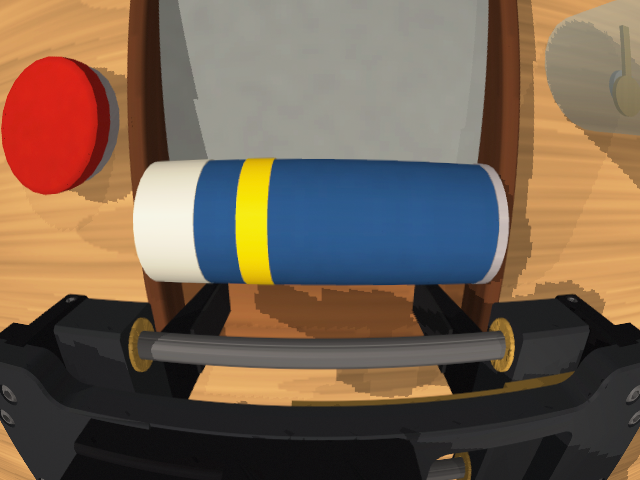

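{"name": "carry_out", "arguments": {"commands": "2 0 0 0 0 0 100;4 0 0 0 0 0 100;6 0 0 0 0 0 100;8 0 0 0 0 0 100;10 0 0 0 0 0 100;12 0 0 0 0 0 100;14 0 0 0 0 0 100;16 0 0 0 0 0 100;18 0 0 0 0 0 100;20 0 0 0 0 0 100;22 0 -0.3 0 0 0 100;24 0 -0.6 0 0 0 100;26 0 -0.9 0 0 0 100;28 0 -1.2 0 0 0 100;30 0 -1.5 0 0 0 100;32 0 -1.8 0 0 0 100;34 0 -2.1 0 0 0 100;36 0 -2.4 0 0 0 100;38 0 -2.7 0 0 0 100;40 0 -3 0 0 0 100"}}

```text
clock: 13.65
tcp_pos: [491.2, 28.6, -6.8]
eef_rot: [[0.999, -0.035, -0.0], [-0.035, -0.999, 0.0], [-0.0, -0.0, -1.0]]
force: [-2.4, 1.2, 2.4]
gripper_width: 0.999
```

```bash
python3 -c "
from h import *
look('w7')"
```

```text
t 13.65 tcp rest [-65.9   2.3  -6.8] F [-2.41  1.22  2.4 ]
can x,yaw,z (true x about 2.5 less) [-2.4761e+01  2.0000e-03  4.2243e+01] 0.57 gap to finger 3.1
```

{"name": "carry_out", "arguments": {"commands": "2 0 -0.3 0 0 0 100;4 0 -0.6 0 0 0 100;6 0 -0.9 0 0 0 100;8 0 -1.2 0 0 0 100;10 0 -1.5 0 0 0 100;12 0 -1.8 0 0 0 100;14 0 -2.1 0 0 0 100;16 0 -2.4 0 0 0 100;18 0 -2.7 0 0 0 100;20 0 -3 0 0 0 100;22 0 -3.3 0 0 0 100;24 0 -3.6 0 0 0 100;26 0 -3.9 0 0 0 100;28 0 -4.2 0 0 0 100;30 0 -4.5 0 0 0 100;32 0 -4.8 0 0 0 100;34 0 -5.1 0 0 0 100;36 0 -5.4 0 0 0 100;38 0 -5.7 0 0 0 100;40 0 -6 0 0 0 100"}}

```text
clock: 15.75
tcp_pos: [531.2, 27.2, -0.8]
eef_rot: [[0.999, -0.035, 0.0], [-0.035, -0.999, -0.0], [0.0, 0.0, -1.0]]
force: [-2.7, 0.4, 1.8]
gripper_width: 0.998
```

```bash
python3 -c "
from h import *
look('w8')"
```

```text
t 15.75 tcp rest [-25.9   2.3  -0.8] F [-2.7   0.42  1.79]
can x,yaw,z (true x about 2.5 less) [1.5265e+01 2.0000e-03 4.8819e+01] 0.57 gap to finger 3.1
```

View pics/w8.png

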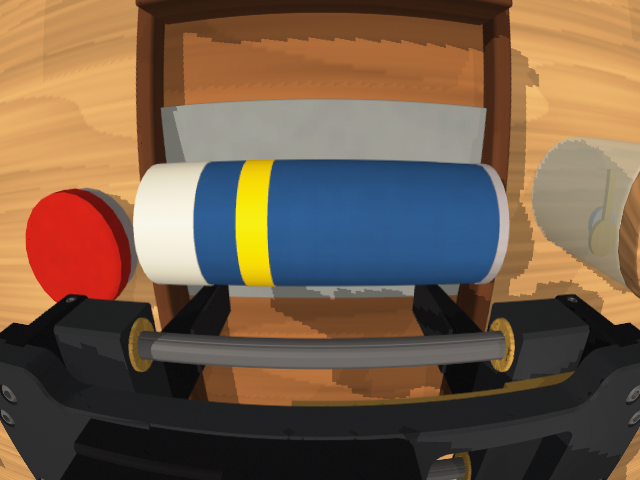

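{"name": "carry_out", "arguments": {"commands": "2 0 -0.3 0 0 0 100;4 0 -0.6 0 0 0 100;6 0 -0.9 0 0 0 100;8 0 -1.2 0 0 0 100;10 0 -1.5 0 0 0 100;12 0 -1.8 0 0 0 100;14 0 -2.1 0 0 0 100;16 0 -2.4 0 0 0 100;18 0 -2.7 0 0 0 100;20 0 -3 0 0 0 100;22 0 -3.3 0 0 0 100;24 0 -3.6 0 0 0 100;26 0 -3.9 0 0 0 100;28 0 -4.2 0 0 0 100;30 0 -4.5 0 0 0 100;32 0 -4.8 0 0 0 100;34 0 -5.1 0 0 0 100;36 0 -5.4 0 0 0 100;38 0 -5.7 0 0 0 100;40 0 -6 0 0 0 100"}}

```text
clock: 17.85
tcp_pos: [571.2, 25.8, 5.2]
eef_rot: [[0.999, -0.035, -0.0], [-0.035, -0.999, 0.0], [-0.0, -0.0, -1.0]]
force: [-3.3, -0.4, 1.9]
gripper_width: 0.997
```

```bash
python3 -c "
from h import *
look('w9')"
```

```text
t 17.85 tcp rest [14.1  2.3  5.2] F [-3.3  -0.4   1.88]
can x,yaw,z (true x about 2.5 less) [6.82750e+01 2.00000e-03 1.05372e+02] 6.45 gap to finger 16.2
```

View pics/w9.png

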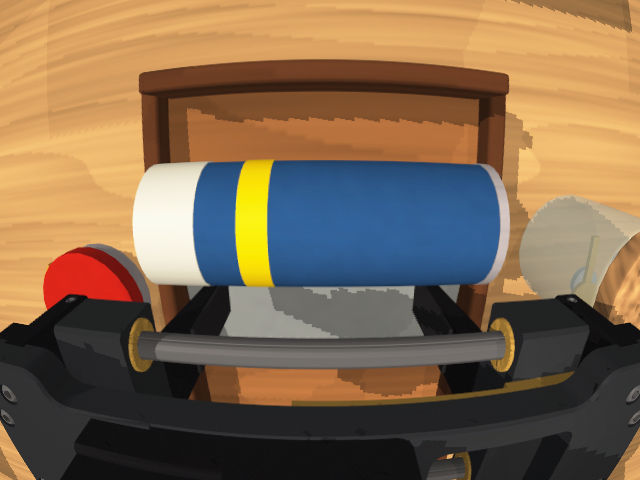

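```bash
python3 -c "
from h import *
im,P,ok=wcloud();Q=rf(P)
for d in env.regions_of('can','wrist')[:4]: print(d['score'],d['location'],d['mask'].sum())
b=im['color'].astype(int);m=ok&(b[...,2]-b[...,0]>40)&(Q[...,2]<100)
q=Q[m];q=q[(abs(q[:,1])<70)&(q[:,0]>0)];print(len(q),np.percentile(q,[2,50,98],axis=0).round(1))
f=lambda p:np.hypot(q[:,0]-p[0]-p[1]*(q[:,1]-3),q[:,2]-p[2])-28
r=least_squares(f,[55,0,55],loss='soft_l1');print(r.x,f(r.x).std(),env.state()['force'])
"
```

```text
0.7 [222.2, 322.4] 45370
0.34 [138.2, 321.2] 54388
32520 [[ 34.4 -65.2  61.7]
 [ 62.6 -11.9  80.5]
 [ 82.7  49.6  84. ]]
[5.57556710e+01 1.50221969e-04 5.53243748e+01] 0.535106757382605 [0.1758815  0.03893173 0.26243872]
```

{"name": "carry_out", "arguments": {"commands": "1.5 0 0 0 0 0 100;3 0 0 0 0 0 100;4.5 0 0 0 0 0 100;6 0 0 0 0 0 100;7.5 0 0 0 0 0 100;9 0 0 0 0 0 100;10.5 0 0 0 0 0 100;12 0 0 0 0 0 100;13.5 0 0 0 0 0 100;15 0 0 0 0 0 100;16.5 0 0 0 0 0 100;18 0 0 0 0 0 100;19.5 0 0 0 0 0 100;21 0 0 0 0 0 100;22.5 0 0 0 0 0 100;24 0 0 0 0 0 100;25.5 0 0 0 0 0 100;27 0 0 0 0 0 100;28 0 0 0 0 0 100;28 0 0 0 0 0 100"}}

```text
clock: 20.05
tcp_pos: [599.1, 24.8, 5.2]
eef_rot: [[0.999, -0.035, 0.0], [-0.035, -0.999, 0.0], [0.0, -0.0, -1.0]]
force: [0.1, 0.2, -0.2]
gripper_width: 0.999
```

```bash
cat >> h.py <<'E'
def look2(n):
    s=env.state();t=rf(s["tcp_pos"][None])[0];print("t",s["clock"],"tcp rest",t.round(1),"F",s["force"].round(2))
    im,P,ok=wcloud();Q=rf(P);cv2.imwrite(f"pics/{n}.png",im["color"][:,:,::-1])
    b=im['color'].astype(int);m=ok&(b[...,2]-b[...,0]>40)&(Q[...,2]<100)
    q=Q[m];q=q[(abs(q[:,1])<70)&(q[:,0]>0)]
    f=lambda p:np.hypot(q[:,0]-p[0]-p[1]*(q[:,1]-3),q[:,2]-p[2])-28
    r=least_squares(f,[85,0,55],loss='soft_l1');print(r.x.round(3),f(r.x).std().round(2),len(q))
    g=Q[ok&(abs(Q[...,1]-2)<60)]
    g=g[(abs(g[:,2]-62)<3)&(g[:,0]>105)];print("rail top x",np.percentile(g[:,0],[1,99]) if len(g) else None,len(g))
E
python3 -c "
from h import *
look2('w10')"
```

```text
t 20.05 tcp rest [42.1  2.3  5.2] F [ 0.11  0.23 -0.23]
[87.567  0.    53.356] 0.54 32137
rail top x [112.96463431 125.55494084] 8086
```

View pics/w10.png

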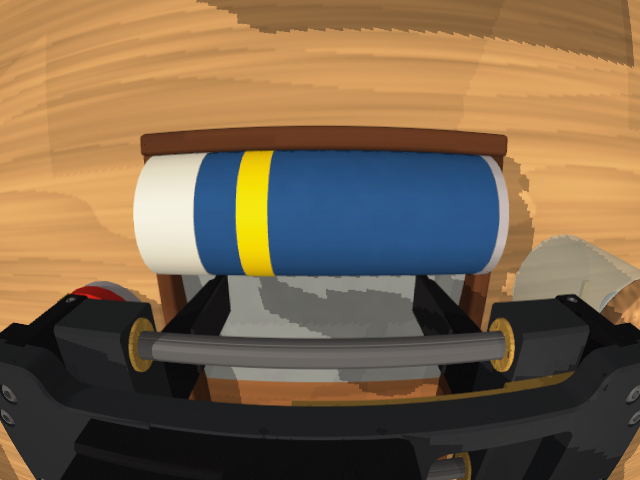

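{"name": "carry_out", "arguments": {"commands": "1 0 0 0 0 0 100;2 0 0 0 0 0 100;3 0 0 0 0 0 100;3.5 0 0 0 0 0 100;4 0 0 0 0 0 100;4.5 0 0 0 0 0 100;5 0 0 0 0 0 100;5.5 0 0 0 0 0 100;5.5 0 0 0 0 0 100"}}

```text
clock: 21.0
tcp_pos: [603.6, 24.6, 5.1]
eef_rot: [[0.999, -0.035, -0.002], [-0.035, -0.999, 0.0], [-0.002, 0.0, -1.0]]
force: [-4.4, -0.9, 2.3]
gripper_width: 0.998
```

```bash
python3 -c "
from h import *
look2('w11')"
```

```text
t 21.0 tcp rest [46.6  2.2  5.1] F [-4.43 -0.87  2.3 ]
[87.734  0.    53.363] 0.54 31641
rail top x [113.05764634 125.5231225 ] 8266
```

{"name": "carry_out", "arguments": {"commands": "-1 0 0 0 0 0 100;-4 0 0 0 0 0 100;-8 0 0 0 0 0 100;-13 0 0 0 0 0 100;-20 0 0 0 0 0 100;-25 0 0 0 0 0 100;-25 0 -10 0 0 0 100;-25 0 -25 0 0 0 100;-25 0 -50 0 0 0 100;-25 0 -80 0 0 0 100;-25 0 -110 0 0 0 100;-25 0 -140 0 0 0 100;-25 0 -140 0 0 0 100;-25 0 -140 0 0 0 100;-25 0 -140 0 0 0 100"}}

```text
clock: 22.55
tcp_pos: [578.8, 25.5, 144.2]
eef_rot: [[0.999, -0.035, -0.002], [-0.035, -0.999, 0.0], [-0.002, -0.0, -1.0]]
force: [0.4, -0.2, -0.1]
gripper_width: 0.997
```

```bash
python3 -c "
from h import *
look2('w12')
im=env.get_image('scene');cv2.imwrite('pics/s12.png',im['color'][...,::-1])"
```

```text
t 22.55 tcp rest [ 21.8   2.3 144.2] F [ 0.4  -0.22 -0.08]
[87.729 -0.    53.348] 0.61 9395
rail top x [113.36590622 125.55229595] 2277
```

View pics/s12.png

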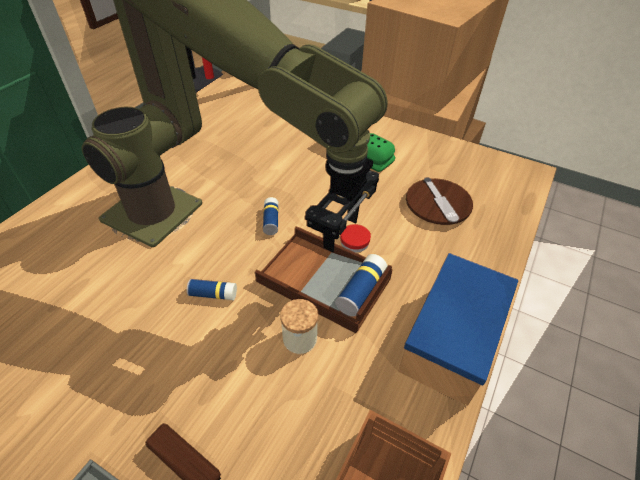

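View pics/w12.png

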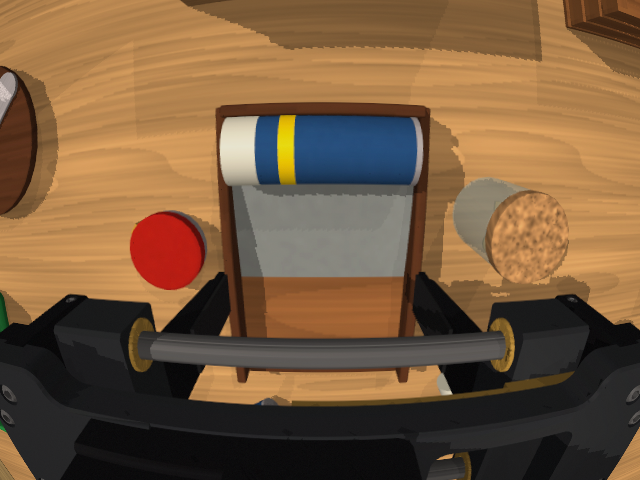

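The can lies against the rail (wrist view rows 115–185, columns 220–422). The fingers are clear of it, and the tin and key jar are where they were. I'm handing in.

```bash
python3 -c "
from plant import env
print(env.job_done())"
```

```text
the job is handed in; nothing more can be done
None
```

I pushed the blue can up the ramp at about 20 mm/s with both open fingertips behind it. It dropped into the hollow and now lies against the stop rail. I then backed the fingers off and handed the job in at about 22.6 s.

**Last checks:**
- **Position:** the wrist depth fit put the can axis at x 87.7 mm in my estimate of the rest frame. The ramp heights suggest that estimate reads about 2.5 mm too high, so the true value could be nearer 85 mm. Both are inside 82–91 mm.
- **Height and squareness:** z was 53.4 mm and the axis was square to the rest (0.00 rad). The readings were the same before and after I let go.
- **Against the stop:** a further push of about 4 N did not move the can.
- **On the way:** with the can at x of about 13 mm, the tool felt about 3 N. Near 53 mm it felt 3.3 N as the move ended, but only about 0.2 N shortly after.
- **Other things:** in the last pictures the tin, key jar, shoehorn and brush look unmoved. The arm hides part of the clog there, and I compared pictures only by eye.

**What went wrong or disagreed:**
- **Tip position:** both cameras showed the real fingertips about 38 mm short of the reported TCP. My first push therefore rubbed along the top of the can at about 3 N and moved it only about 5 mm on the flat landing. I raised the tool, measured the offset, and ran the rest of the job 38 mm lower.
- **Lost contact:** the can rolled the last few millimetres into the hollow on its own, as expected beyond the crest.
- **Fit failure:** one can fit near the top gave a false reading because the network's mask was wrong. A fit by colour replaced it.

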